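Restock the gravity roller rack on the trim bench

ROBOT

A 6-joint arm with a two-finger parallel gripper is mounted at the origin on the work surface. World frame = base frame: x ahead of the robot, y to its left, z up, the work surface at z = 0. Lengths are in m, angles in rad, forces in N, time in s.
With the tool pointing down it reaches from about 0.3 to 0.85 m from the base axis. Payload 5.4 kg.
Tool frame: the origin (TCP) lies between the finger pads; the fingertips stand 14 mm ahead of it and the grasp point (between the pads) lies 5 mm behind it; z points along the fingers, y is the line along which they close (so a half turn about z gives the same grasp; the last joint's range is limited). The gripper opens to 85 mm and grips with 20 to 120 N. Pads are 22 mm wide; open, the fingers measure 114 mm over their backs; the gripper's body (76 mm by 85 mm) begins 54 mm behind the grasp point. The pads swing forward as they close: fully open they stand 13 mm farther back than shut.
Start: joints at [-1.514, 0.158, 1.597, -0, 1.386, -0.21], TCP at [0.152, -0.555, 0.245] pointing down, gripper open.
Joint ranges: [-2.91, 2.91], [-0.94, 2.29], [0.18, 2.7], [-1.29, 4.43], [0.17, 2.64], [-3, 3]. Speed limits (rad/s): [2.57, 2.57, 3.14, 3.14, 3.14, 3.14].

INTERFACE

Orientations are given as [roll, pitch, yaw] about the fixed x, y, z axes, in that order (R = Rz(yaw) Ry(pitch) Rx(roll)).
In Python, from station import robot, vision, job_done gives the robot as it stands.
- The arm moves only by the tool play_rows, never from a script. Its argument "targets" is a list of rows, each a list of 3 entries, a list of its own where there are three numbers: the shift along the tool's x, y, z in mm, then the turn, a rotation vector about the tool's x, y, z in rad, then the closure in counts, from 0 (fully open) to 255 (shut). A call has 1 to 8 rows; each row shifts and turns the commanded pose from where the row before left it, along the tool's axes as they then stand; what a row does not reach is not made up. A row lasts 1/10 s, in which the tool goes at most 50 mm and 8.59 degrees, less where a joint would pass 70% of its speed; a pose out of reach is approached as far as the arm can. A call with a gripper value outside its range is refused whole. The fingers move at their own pace and stop on an object; the grip force is fixed at half the most. Time passes only in rows, so rows that do not move let the fingers close. It gives the time, the measured TCP pose, the force, the opening and the grip force at its end, in the units of the state.
- robot.get_state(): the state, without advancing time (a new reading comes with each control period).
- vision.capture(name): name is "scene" or "top" or "wrist"; returns (picture, depth): 420x560x3 uint8, red, green, blue; 420x560 float32, m along the optical axis (not along the pixel's ray), 0 where there is no reading.
- vision.camera_model(name): a dict with "camera_matrix" (3x3 intrinsics, pixels), "pose" (4x4, takes a point from camera to world coordinates); the wrist camera has in their place "tool_from_camera" (4x4, takes a point from camera to tool coordinates, whose origin is the TCP and whose axes are the flange's). Camera axes: x right, y up, looking along -z (the intrinsics and any distortion apply to the point x, -y, -z); pixel columns grow to the right and rows downward; lengths in m; the calibration is good to about 2 mm. A picture is of the moment at which its call begins: read the wrist's pose just before it. camera_model takes no time and is no camera call.
- job_done(): hands the job in; it is judged then, once.
Trained networks look in the newest picture that a camera, given by its name, has taken for a name from the list of things; names that differ only in an ending like _2 or _b are one class to them, and where a whole thing is asked for, a point or a joint stands for the part that bears it (a point fixed in the world has none). Each returns a list of dicts, best first, with "p" (0 to 1); they miss things now and then, are a little off and sometimes report something else, mostly with a low value. They report only what shows in the picture. A call takes as long as a camera call.
- vision.spot_in(camera, query): "position" ([x, y, z] in m, in the coordinates of the camera as it stood for that picture, good to about 4 mm: the middle of the surface that is visible of it).
- vision.trace(camera, query): "mask" (420x560 bool, what is visible of it).
The state is a dict: "time": time; "q": joint angles; "qvel": joint speeds; "joint_torque": joint torques, N m; "eef_pos": TCP position; "orientation": TCP orientation; "ft_force": force on the tool from outside, world axes, zero at the start; "ft_torque": the same for the moment, N m; "finger_gap": opening from 0.0 (shut) to 1.0 (fully open); "gripper_force": force on a finger pad.
Only numpy, scipy, OpenCV 4.12 (cv2) and the standard library are available. Lean on these libraries where they do the work, as an engineer would, in place of code of your own. Each camera call takes 0.05 s, during which the arm holds its last target. There are 200 camera calls.

TASK

Restock the roller rack on the trim bench: set the can, the carton and the round-ended tin that stand on the bench onto the rollers, each in the lane that already holds one of its own kind, so that it runs down and comes to rest against the one in front. They go lengthwise along the lanes; keep everything upright, set the goods down rather than drop them, and leave the other things on the bench where they are.

Things in the scene. Friction and masses are not known exactly. Their poses are not given: they have to be found in the camera images.
- rack: Gravity roller rack fixed on the bench: three parallel lanes of free steel rollers, side channels, two dividers; slopes down away from the robot at 0.10 rad to an end stop. 350 x 258 mm. Origin: bench level, under the middle of the high (loading) end; x level along the lanes, downhill; y across them; z up. Lane centre lines at y = -84, 0, +84 mm; 78 mm clear width between dividers.
- rack_head (a point): Point level with the roller tops at the high end of the middle lane: rack x = 0, y = 0, 100 mm above the bench. Roller tops lie at 100 mm - 0.100 x above the bench (x along the rack). Seven rollers a lane: 30 mm diameter, axles 48 mm apart, from x = 18 to 305 mm. Channels and dividers stand 18 mm above the roller tops over the whole length. Axes as the rack.
- rack_stop (a point): Foot of the end stop in the middle lane, at roller-top level: rack x = 334 mm, y = 0, 66 mm above the bench. The stop is one plate across all three lanes, 30 mm above the roller tops. Goods set on the rollers and let go run down by themselves, at up to roughly 0.4 m/s, until something stops them. Axes as the rack.
- can_new: Oblong solvent can to be loaded: steel with a paper label, 100 mm long (x), 64 mm wide (y), 120 mm high (z), with a black screw cap (28 mm diameter, to 136 mm high) on the long centre line 24 mm from the middle towards +x. 0.4 to 0.85 kg. Origin: centre of its underside. Stands upright on the bench.
- carton_new: Cardboard carton of trim clips to be loaded: 100 mm long (x), 64 mm wide (y), 70 mm high (z), 0.28 to 0.56 kg. Origin: centre of its underside. Stands on the bench, with the glue tin standing on top of it.
- tin_new: Glue tin with rounded ends to be loaded: steel with a paper label and a press-on lid, 100 mm long (x), 62 mm wide (y; 64 at the lid), 84 mm high, ends half-round, 0.22 to 0.45 kg. Origin: centre of its underside. Stands on top of the carton to be loaded (underside 70 mm above the bench), lengthwise to within about 0.5 rad.
- can_front: Oblong can already in the rack, identical to can_new; as the run begins it rolls the last few mm to the end stop of its lane (any of the three). Same origin and axes as can_new, tilted with the rollers.
- carton_front: Carton already in the rack, identical to carton_new; as the run begins it rolls the last few mm to the end stop of its lane (any of the three). Same origin and axes as carton_new, tilted with the rollers.
- tin_front: Round-ended tin already in the rack, identical to tin_new; as the run begins it rolls the last few mm to the end stop of its lane (any of the three). Same origin and axes as tin_new, tilted with the rollers.
- cup: Bystander: empty steel cup, 76 mm diameter at the rim, 90 mm high, standing loose on the bench among the goods. Origin: centre of its underside.
- spool: Bystander: spool of sewing thread, 50 mm diameter, 60 mm high, standing among the goods. Origin: centre of its underside.
- tape: Bystander: roll of masking tape lying flat, 106 mm diameter, 48 mm high. Origin: centre of its underside.
- mallet: Bystander: rubber mallet lying flat, 270 mm long, handle towards -x. Origin: about its middle, bench level.

How it is judged:
At the end, for the whole second after the job is handed in: Each new can, carton and tin rests on the rollers, upright (within 0.2 rad), right behind its own kind: origins at most 10 mm further apart than touching. Each lengthwise (0.25 rad). The front ones are upright at the stop (within 14 mm) (distance between can_new and can_front below 0.11 m and x of each of can_front, carton_front, tin_front in the frame of rack above 0.27 m and contact force between each of can_new, carton_new, tin_new and rack above 0.3 N and angle between the x axis of each of can_new, carton_new, tin_new and the x axis of rack, either way round below 0.25 rad and angle between each of carton_front, tin_new, can_new, tin_front, can_front, carton_new's own z axis and vertical below 0.2 rad and linear speed of each of carton_new, tin_new, can_new below 0.02 m/s and y of carton_new in the frame of carton_front between -0.035 and 0.035 m and x of each of tin_new, can_new, carton_new in the frame of rack below 0.196 m and y of tin_new in the frame of tin_front between -0.035 and 0.035 m and y of can_new in the frame of can_front between -0.035 and 0.035 m and distance between carton_new and carton_front below 0.11 m and distance between tin_new and tin_front below 0.11 m).
It fails at once if a bystander (cup, spool or tape) is moved more than 25 mm (distance of any of cup, spool, tape from where it was at the start of the episode above 0.025 m).
It fails at once if a can, carton or tin is tipped more than 35 degrees (angle between any of can_new, can_front, carton_new, carton_front, tin_new, tin_front's own z axis and vertical above 0.61 rad).
It fails at once if one of the goods falls free of the gripper (0.8 m/s, a drop of over 30 mm) ((linear speed of can_new above 0.8 m/s and contact force between can_new and the fingers below 0.05 N) or (linear speed of carton_new above 0.8 m/s and contact force between carton_new and the fingers below 0.05 N) or (linear speed of tin_new above 0.8 m/s and contact force between tin_new and the fingers below 0.05 N)).
It also fails if it takes over 72 s, if anything falls off the work surface, if the arm or the gripper's body presses on something with over 40 N, if the wrist force passes 120 N, or if a joint passes its speed limit or range.

## Working session

There is one attempt and no reset: what is moved stays moved. The work goes in short steps, Python scripts to look and compute and a tool call to move; the robot and the scene stay as the last step left them, time stands still between calls to the robot, and variables do not carry over. Pictures are saved under pics/ and viewed, at most 10 in all, crops included, and the job is handed in when it is done.

Besides the shell and the picture viewer there is one more tool, called after ">>>" as name([rows], argument=value, ...), one row to a line, values as JSON. play_rows: Moves the arm, as the interface text tells. Its arguments: {"type":"object","properties":{"targets":{"type":"array"}},"required":["targets"]}

```bash
ls; mkdir -p pics
cat > h.py <<'E'
import numpy as np, cv2
from scipy.spatial.transform import Rotation as R
from station import robot, vision, job_done
def cap(n,save=None):
    s=robot.get_state(); p,d=vision.capture(n)
    if save: cv2.imwrite('pics/'+save,p[:,:,::-1])
    m=vision.camera_model(n)
    if 'pose' in m: T=np.array(m['pose'])
    else:
        W=np.eye(4);W[:3,:3]=R.from_euler('xyz',s['orientation']).as_matrix();W[:3,3]=s['eef_pos'];T=W@np.array(m['tool_from_camera'])
    K=np.array(m['camera_matrix']); v,u=np.mgrid[:420,:560]
    P=np.stack([(u-K[0,2])/K[0,0]*d,-(v-K[1,2])/K[1,1]*d,-d],-1)@T[:3,:3].T+T[:3,3]
    P[d<=0]=np.nan
    return p,P,T
def top_rect(P,mask,zmin,zmax):
    q=P[mask&(P[...,2]>zmin)&(P[...,2]<zmax)]
    (c,sz,a)=cv2.minAreaRect((q[:,:2]*1000).astype(np.float32))
    return len(q),np.round(c,1),np.round(sz,1),round(a,1),np.round(np.median(q[:,2])*1000,1)
E
python3 - <<'E'
from h import *
s=robot.get_state();print({k:np.round(v,3) for k,v in s.items()})
for n in('scene','top'):
    p,P,T=cap(n,n+'0.png');print(n,np.round(T,3).tolist(),vision.camera_model(n).keys())
    for q in('can_new','carton_new','tin_new','cup','spool','tape','mallet','rack'):
        for r in vision.spot_in(n,q)[:3]: print(q,round(r['p'],2),np.round(T[:3,:3]@r['position']+T[:3,3],3))
E
```

```text
pics
{'time': np.float64(0.0), 'q': array([-1.514,  0.159,  1.598, -0.   ,  1.386, -0.21 ]), 'qvel': array([-0.   ,  0.001,  0.002, -0.002, -0.   ,  0.001]), 'joint_torque': array([ 1.0000e-03, -3.9599e+01, -3.3143e+01, -0.0000e+00,  8.0000e-03,
       -0.0000e+00]), 'eef_pos': array([ 0.152, -0.554,  0.244]), 'orientation': array([-3.14 , -0.   ,  0.267]), 'ft_force': array([0.297, 0.664, 0.079]), 'ft_torque': array([ 0.007,  0.004, -0.002]), 'gripper_force': np.float64(0.0), 'finger_gap': np.float64(1.002)}
scene [[-0.276, -0.797, 0.538, 1.227], [0.961, -0.224, 0.16, 0.27], [-0.007, 0.561, 0.828, 1.093], [0.0, 0.0, 0.0, 1.0]] dict_keys(['camera_matrix', 'pose'])
can_new 0.55 [0.477 0.15  0.105]
carton_new 0.94 [0.639 0.307 0.046]
tin_new 0.81 [0.629 0.306 0.155]
cup 0.97 [0.418 0.338 0.061]
spool 0.89 [0.501 0.26  0.059]
tape 0.6 [0.731 0.174 0.052]
mallet 0.97 [0.569 0.553 0.024]
mallet 0.49 [ 0.532 -0.15   0.083]
mallet 0.39 [0.482 0.151 0.101]
rack 0.59 [ 0.537 -0.152  0.083]
top [[-0.017, 0.982, -0.19, 0.343], [-1.0, -0.014, 0.02, 0.087], [0.017, 0.191, 0.981, 1.27], [0.0, 0.0, 0.0, 1.0]] dict_keys(['camera_matrix', 'pose'])
can_new 0.86 [0.453 0.15  0.117]
can_new 0.37 [ 0.514 -0.17   0.085]
carton_new 0.63 [0.605 0.28  0.051]
carton_new 0.63 [0.453 0.149 0.121]
tin_new 0.81 [0.598 0.304 0.155]
cup 0.74 [0.486 0.264 0.062]
cup 0.62 [0.411 0.347 0.036]
spool 0.66 [0.484 0.262 0.06 ]
spool 0.27 [ 0.514 -0.171  0.083]
tape 0.69 [0.722 0.172 0.044]
mallet 0.56 [0.532 0.55  0.031]
rack 0.9 [ 0.516 -0.171  0.08 ]
rack 0.19 [0.722 0.174 0.044]
```

View pics/top0.png

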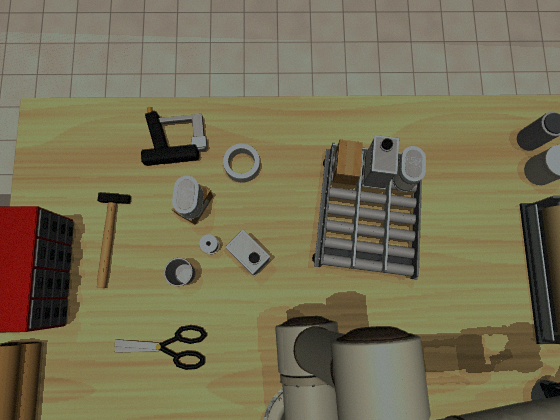

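View pics/scene0.png

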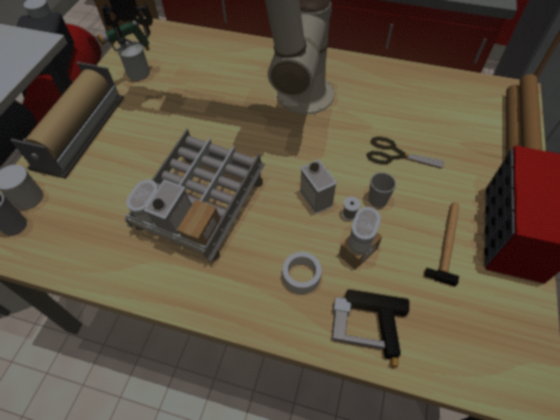

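The top view shows the rack with three lanes: the carton at (347,160) on the left (+y), the can at (383,160) in the middle and the tin at (411,165) on the right. The can to load is at (248,252). The tin stands on the carton at (187,197), with the cup at (180,270), the spool at (209,243) and the tape at (241,162) nearby.

```bash
cat > m.py <<'E'
from h import *
p,P,T=cap('top')
X,Y,Z=P[...,0],P[...,1],P[...,2]
def box(x0,x1,y0,y1): return (X>x0)&(X<x1)&(Y>y0)&(Y<y1)
print('can',top_rect(P,box(.37,.55,.06,.215),.112,.127))
print('cancap',top_rect(P,box(.37,.55,.06,.215),.130,.145))
print('tin',top_rect(P,box(.5,.72,.22,.4),.146,.17))
print('carton',top_rect(P,box(.5,.72,.2,.4),.03,.075))
print('cup',top_rect(P,box(.33,.46,.29,.42),.08,.1)); print('spool',top_rect(P,box(.43,.54,.22,.3),.05,.07))
print('tape',top_rect(P,box(.62,.8,.1,.25),.035,.06))
b=box(.3,.8,-.36,.05)
print('rack',top_rect(P,b,.03,.122))
print('fronts>.125',top_rect(P,box(.55,.8,-.36,.05),.17,.21),'hist',np.histogram(Z[box(.58,.8,-.36,.05)],bins=np.arange(0,.24,.01))[0])
# front carton top, tin top
print('fc',top_rect(P,box(.55,.8,-.12,.05),.125,.155)); print('ft',top_rect(P,box(.55,.8,-.36,-.2),.145,.17))
E
python3 m.py
```

```text
can (892, array([457.8, 150.6]), array([100.9,  64.7]), 44.5, np.float64(119.4))
cancap (92, array([440.7, 133.8]), array([25.8, 26.1]), 89.7, np.float64(135.5))
tin (835, array([603.9, 310. ]), array([65.1, 99.4]), 85.8, np.float64(154.0))
carton (322, array([603.5, 240.9]), array([143.7, 204.5]), 44.1, np.float64(59.5))
cup (168, array([409.9, 336.8]), array([75. , 71.3]), 88.9, np.float64(88.6))
spool (262, array([488.1, 262. ]), array([47.3, 48. ]), 44.4, np.float64(59.4))
tape (552, array([726.5, 173. ]), array([105.5, 103.8]), 1.1, np.float64(47.0))
rack (8119, array([ 573. , -189.3]), array([282.3, 350.5]), 81.8, np.float64(84.3))
fronts>.125 (1037, array([ 694.2, -207.4]), array([ 66.9, 104.9]), 80.7, np.float64(190.4)) hist [1391    1    0   66  159  124  277  907  361  414  157  150  147  533
  651  705   81   68  420  462   87    0    0]
fc (429, array([ 703. , -104.6]), array([ 35.1, 102.5]), 86.7, np.float64(140.5))
ft (831, array([ 665.2, -276. ]), array([ 82.2, 135.6]), 48.1, np.float64(153.9))
```

```bash
cat > fit.py <<'E'
from h import *
from scipy.optimize import least_squares
p,P,T=cap('top'); q=P.reshape(-1,3); q=q[np.isfinite(q).all(1)]
q=q[(q[:,0]>.36)&(q[:,0]<.6)&(q[:,1]>-.36)&(q[:,1]<.05)]
o=np.array([.4,-.164]);a=-.143
for k in range(6):
    def fr(o,a,q): 
        c,s=np.cos(a),np.sin(a);d=q[:,:2]-o;return d[:,0]*c+d[:,1]*s,-d[:,0]*s+d[:,1]*c
    x,y=fr(o,a,q);h=q[:,2]-(.1-.1*x)
    sel=(h>.012)&(h<.022)&(x>-.02)&(x<.23)&(abs(y)<.14)
    Q=q[sel]
    def res(v):
        x,y=fr(np.array([o[0],v[0]]),v[1],Q)
        i=np.array([-.126,-.042,.042,.126]);return np.abs(y[:,None]-i).min(1)
    r=least_squares(res,[o[1],a],loss='soft_l1',f_scale=.003);o[1],a=r.x
    x,y=fr(o,a,Q); x0=np.percentile(x,.5)
    o=o+x0*np.array([np.cos(a),np.sin(a)]); print(o,a,len(Q),x0,np.mean(abs(r.fun)))
x,y=fr(o,a,q);h=q[:,2]-(.1-.1*x)
print('ridge y hist',[(round(b,3),n) for n,b in zip(*np.histogram(y[(h>.012)&(h<.022)&(x>0)&(x<.2)],bins=np.arange(-.14,.141,.007)))])
print('roller h',np.percentile(h[(abs(y)<.03)&(x>.02)&(x<.2)],[50,80,90,95,99]))
m=abs(y)<.03
for b in np.arange(.0,.2,.008):
    s=m&(x>b)&(x<b+.008); print(round(b,3),np.round(np.median(h[s])*1000,1),end='; ')
qa=P.reshape(-1,3);qa=qa[np.isfinite(qa).all(1)]
for n,(l,u),yc in(('can',(.17,.2),0),('tin',(.135,.175),-.084),('carton',(.125,.155),.084)):
    x,y=fr(o,a,qa);s=(qa[:,2]>l)&(qa[:,2]<u)&(abs(y-yc)<.042)&(x>.2)&(x<.36)
    print(n,s.sum(),np.percentile(x[s],[1,99]).round(4),np.percentile(y[s],[1,99]).round(4))
E
python3 fit.py
```

```text
[ 0.40562113 -0.16459836] -0.1436963660259925 694 0.005679665394110762 0.0016884231279119262
[ 0.40557876 -0.16461775] -0.14387246752449095 683 -4.281349576545123e-05 0.0016692016397672918
[ 0.40557876 -0.16461775] -0.14387246752449095 683 2.7267684638010437e-17 0.0016692016397672914
[ 0.40557876 -0.16461775] -0.14387246752449095 683 2.7267684638010437e-17 0.0016692016397672914
[ 0.40557876 -0.16461775] -0.14387246752449095 683 2.7267684638010437e-17 0.0016692016397672914
[ 0.40557876 -0.16461775] -0.14387246752449095 683 2.7267684638010437e-17 0.0016692016397672914
ridge y hist [(np.float64(-0.14), np.int64(0)), (np.float64(-0.133), np.int64(82)), (np.float64(-0.126), np.int64(102)), (np.float64(-0.119), np.int64(0)), (np.float64(-0.112), np.int64(0)), (np.float64(-0.105), np.int64(0)), (np.float64(-0.098), np.int64(0)), (np.float64(-0.091), np.int64(0)), (np.float64(-0.084), np.int64(0)), (np.float64(-0.077), np.int64(0)), (np.float64(-0.07), np.int64(0)), (np.float64(-0.063), np.int64(0)), (np.float64(-0.056), np.int64(0)), (np.float64(-0.049), np.int64(84)), (np.float64(-0.042), 
[... 713 characters left out ...]
105), np.int64(0)), (np.float64(0.112), np.int64(0)), (np.float64(0.119), np.int64(80)), (np.float64(0.126), np.int64(65)), (np.float64(0.133), np.int64(0))]
roller h [-0.00772383 -0.00278925 -0.00123905 -0.00011947  0.0013733 ]
0.0 -13.5; 0.008 -2.7; 0.016 -2.1; 0.024 -6.9; 0.032 -28.6; 0.04 -28.2; 0.048 -9.2; 0.056 -2.7; 0.064 -2.3; 0.072 -6.8; 0.08 nan; 0.088 -91.1; 0.096 -12.9; 0.104 -3.7; 0.112 -2.8; 0.12 -6.3; 0.128 nan; 0.136 -86.8; 0.144 -11.4; 0.152 -3.8; 0.16 -1.8; 0.168 -5.9; 0.176 nan; 0.184 -79.0; 0.192 -13.9; can 950 [0.2411 0.3425] [-0.0328  0.0319]
tin 831 [0.2394 0.3369] [-0.1157 -0.0522]
carton 906 [0.2366 0.3361] [0.0522 0.1155]
  return _methods._mean(a, axis=axis, dtype=dtype,
  ret = ret.dtype.type(ret / rcount)
```

```bash
cat > plan.py <<'E'
from h import *
RO=np.array([403.5,-164.5]);RA=-.144
def rack(x,y,h,up=0):  # TCP for TCP height h above underside, object at rack x,y
    c,s=np.cos(RA),np.sin(RA)
    Rm=R.from_euler('xyz',[np.pi,.1,RA])
    p=np.array([RO[0]+c*x-s*y,RO[1]+s*x+c*y,100-.1*x])-Rm.as_matrix()[:,2]*h+[0,0,up]
    return p,Rm
def down(x,y,z,yaw): return np.array([x,y,z],float),R.from_euler('xyz',[np.pi,0,yaw])
def plan(wps,grip=0,vmax=45,wmax=.14):
    s=robot.get_state();p=s['eef_pos']*1000;r=R.from_euler('xyz',s['orientation']);rows=[]
    print('now',s['time'].round(2),p.round(1),np.round(s['orientation'],3))
    for P,Q in wps:
        n=int(max(1,np.ceil(np.linalg.norm(P-p)/vmax),np.ceil((r.inv()*Q).magnitude()/wmax)))
        for k in range(n):
            d=np.round(r.inv().apply((P-p)/(n-k))); w=np.round((r.inv()*Q).as_rotvec()/(n-k),2)
            p=p+r.apply(d); r=r*R.from_rotvec(w)
            rows.append([[int(v) for v in d],[float(v)+0 for v in w],grip])
    for i in range(0,len(rows),8): print(str(rows[i:i+8]).replace(' ',''))
E
python3 - <<'E'
from plan import *
plan([down(180,-480,290,.2),down(604,310,290,-.073),down(604,310,112,-.073)])
E
```

```text
Traceback (most recent call last):
  File "plan.py", line 11, in plan
    print('now',s['time'].round(2),p.round(1),np.round(s['orientation'],3))
                ^^^^^^^^^^^^^^^
AttributeError: 'float' object has no attribute 'round'
```

```bash
sed -i "s/s\['time'\].round(2)/round(s['time'],2)/" plan.py
python3 - <<'E'
from plan import *
plan([down(180,-480,290,.2),down(604,310,290,-.073),down(604,310,112,-.073)])
E
```

```text
now 1.0 [ 151.6 -554.6  245.3] [-3.142  0.     0.267]
[[[16,-22,-15],[0.0,0.0,0.02],0],[[15,-22,-15],[0.0,0.0,0.02],0],[[15,-21,-15],[0.0,0.0,0.03],0],[[29,-35,0],[0.0,0.0,0.01],0],[[28,-35,0],[0.0,0.0,0.01],0],[[28,-35,0],[0.0,0.0,0.01],0],[[27,-35,0],[0.0,0.0,0.01],0],[[27,-36,0],[0.0,0.0,0.01],0]]
[[[27,-36,0],[0.0,0.0,0.01],0],[[26,-36,0],[0.0,0.0,0.01],0],[[26,-37,0],[0.0,0.0,0.02],0],[[25,-37,0],[0.0,0.0,0.01],0],[[25,-37,0],[0.0,0.0,0.02],0],[[24,-38,0],[0.0,0.0,0.01],0],[[24,-38,0],[0.0,0.0,0.02],0],[[23,-38,0],[0.0,0.0,0.01],0]]
[[[23,-39,0],[0.0,0.0,0.02],0],[[22,-39,0],[0.0,0.0,0.01],0],[[21,-39,0],[0.0,0.0,0.02],0],[[21,-40,0],[0.0,0.0,0.01],0],[[20,-40,0],[0.0,0.0,0.02],0],[[20,-41,0],[0.0,0.0,0.01],0],[[19,-40,0],[0.0,0.0,0.02],0],[[0,0,45],[0.0,0.0,0.0],0]]
[[[0,0,44],[0.0,0.0,0.0],0],[[0,0,45],[0.0,0.0,0.0],0],[[0,0,44],[0.0,0.0,0.0],0]]
```

>>> play_rows([
  [[16,-22,-15],[0.0,0.0,0.02],0],
  [[15,-22,-15],[0.0,0.0,0.02],0],
  [[15,-21,-15],[0.0,0.0,0.03],0],
  [[29,-35,0],[0.0,0.0,0.01],0],
  [[28,-35,0],[0.0,0.0,0.01],0],
  [[28,-35,0],[0.0,0.0,0.01],0],
  [[27,-35,0],[0.0,0.0,0.01],0],
  [[27,-36,0],[0.0,0.0,0.01],0],
])

```text
time: 1.8
eef_pos: [0.2866, -0.2811, 0.2905]
orientation: [3.141, -0.0, 0.146]
ft_force: [0.5, -0.9, 0.2]
finger_gap: 0.995
gripper_force: 0.0
```

>>> play_rows([
  [[27,-36,0],[0.0,0.0,0.01],0],
  [[26,-36,0],[0.0,0.0,0.01],0],
  [[26,-37,0],[0.0,0.0,0.02],0],
  [[25,-37,0],[0.0,0.0,0.01],0],
  [[25,-37,0],[0.0,0.0,0.02],0],
  [[24,-38,0],[0.0,0.0,0.01],0],
  [[24,-38,0],[0.0,0.0,0.02],0],
  [[23,-38,0],[0.0,0.0,0.01],0],
])

```text
time: 2.6
eef_pos: [0.456, 0.0351, 0.2906]
orientation: [3.141, -0.001, 0.037]
ft_force: [1.1, -0.7, 0.8]
finger_gap: 1.0
gripper_force: 0.0
```

>>> play_rows([
  [[23,-39,0],[0.0,0.0,0.02],0],
  [[22,-39,0],[0.0,0.0,0.01],0],
  [[21,-39,0],[0.0,0.0,0.02],0],
  [[21,-40,0],[0.0,0.0,0.01],0],
  [[20,-40,0],[0.0,0.0,0.02],0],
  [[20,-41,0],[0.0,0.0,0.01],0],
  [[19,-40,0],[0.0,0.0,0.02],0],
  [[0,0,0],[0,0,0],0],
])

```text
time: 3.4
eef_pos: [0.6049, 0.3138, 0.2873]
orientation: [-3.141, 0.003, -0.07]
ft_force: [-0.5, -1.0, -0.4]
finger_gap: 0.999
gripper_force: 0.0
```

Run:
```python
from plan import *
p,P,T=cap('wrist','w1.png')
X,Y,Z=P[...,0],P[...,1],P[...,2]
b=(X>.5)&(X<.72)&(Y>.22)&(Y<.4)
print(T[:3,3],'tin',top_rect(P,b,.147,.165))
plan([down(604,310,112,-.073)])
```

```text
[0.67413516 0.30859239 0.41491806] tin (9283, array([604.1, 309.3]), array([ 63.6, 100.9]), 84.5, np.float64(153.6))
now 3.45 [604.4 311.7 288.1] [ 3.141e+00  3.000e-03 -7.000e-02]
[[[0,0,44],[0.0,0.0,0.0],0],[[0,1,44],[0.0,0.0,0.0],0],[[0,0,44],[0.0,0.0,0.0],0],[[0,1,44],[0.0,0.0,0.0],0]]
```

>>> play_rows([
  [[0,1,44],[0,0,0.02],0],
  [[0,1,44],[0,0,0],0],
  [[0,0,44],[0,0,0],0],
  [[0,0,44],[0,0,0],0],
  [[0,0,0],[0,0,0],0],
  [[0,0,0],[0,0,0],255],
  [[0,0,0],[0,0,0],255],
  [[0,0,0],[0,0,0],255],
])

```text
time: 4.25
eef_pos: [0.6065, 0.3083, 0.1185]
orientation: [-3.139, -0.006, -0.093]
ft_force: [-0.1, 0.5, 3.5]
finger_gap: 0.72
gripper_force: 65.9
```

>>> play_rows([
  [[0,0,0],[0,0,0],255],
  [[0,0,0],[0,0,0],255],
  [[0,0,0],[0,0,0],255],
])

```text
time: 4.55
eef_pos: [0.6065, 0.3083, 0.1185]
orientation: [-3.14, -0.006, -0.093]
ft_force: [0.4, 0.5, 7.9]
finger_gap: 0.716
gripper_force: 66.4
```

>>> play_rows([
  [[0,0,-5],[0,0,0],255],
  [[0,0,-20],[0,0,0],255],
  [[0,0,-40],[0,0,0],255],
  [[0,0,-40],[0,0,0],255],
  [[0,0,-40],[0,0,0],255],
  [[0,0,-20],[0,0,0],255],
  [[0,0,0],[0,0,0],255],
])

```text
time: 5.25
eef_pos: [0.6058, 0.3083, 0.2844]
orientation: [-3.139, -0.008, -0.093]
ft_force: [0.3, -0.1, -2.6]
finger_gap: 0.72
gripper_force: 66.2
```

Run:
```python
from plan import *
print(robot.get_state()['ft_force'],robot.get_state()['finger_gap'])
p,P,T=cap('top','t2.png')
X,Y,Z=P[...,0],P[...,1],P[...,2]
b=(X>.5)&(X<.72)&(Y>.22)&(Y<.4)
print('carton?',top_rect(P,b,.064,.076))
p,P,T=cap('wrist','w2.png')
X,Y,Z=P[...,0],P[...,1],P[...,2]
b=(X>.5)&(X<.72)&(Y>.22)&(Y<.4)
print('tin',top_rect(P,b,.2,.32)); print('carton',top_rect(P,b,.06,.076))
plan([rack(85,-84,48.5,130),rack(85,-84,48.5,40)],255)
```

```text
[ 0.2684738  -0.09965877 -2.57255451] 0.7195908952403107
carton? (288, array([577.8, 291.5]), array([ 48.4, 149.8]), 83.2, np.float64(70.0))
tin (40591, array([615.7, 306.4]), array([100.2,  72.7]), 48.6, np.float64(315.8))
carton (1808, array([632.4, 296. ]), array([64.1, 43.3]), 59.2, np.float64(69.4))
now 5.35 [603.7 307.6 278.3] [ 3.141e+00  1.000e-03 -9.300e-02]
[[[-5,44,1],[0.0,-0.01,0.0],255],[[-5,44,1],[0.0,-0.01,0.0],255],[[-5,44,1],[0.0,-0.01,0.0],255],[[-5,45,1],[0.0,-0.01,0.01],255],[[-5,45,1],[0.0,-0.01,0.0],255],[[-5,44,1],[0.0,-0.01,0.01],255],[[-5,45,1],[0.0,-0.01,0.0],255],[[-5,44,1],[0.0,0.0,0.01],255]]
[[[-4,45,1],[0.0,-0.01,0.0],255],[[-4,45,1],[0.0,0.0,0.01],255],[[-4,44,1],[0.0,-0.01,0.0],255],[[-3,45,1],[0.0,0.0,0.01],255],[[-3,44,0],[0.0,-0.01,0.0],255],[[3,0,30],[0.0,0.0,0.0],255],[[3,0,30],[0.0,0.0,0.0],255],[[3,0,30],[0.0,0.0,0.0],255]]
```

>>> play_rows([
  [[-5,44,1],[0.0,-0.01,0.0],255],
  [[-5,44,1],[0.0,-0.01,0.0],255],
  [[-5,44,1],[0.0,-0.01,0.0],255],
  [[-5,45,1],[0.0,-0.01,0.01],255],
  [[-5,45,1],[0.0,-0.01,0.0],255],
  [[-5,44,1],[0.0,-0.01,0.01],255],
  [[-5,45,1],[0.0,-0.01,0.0],255],
  [[-5,44,1],[0.0,0.0,0.01],255],
])

```text
time: 6.15
eef_pos: [0.5264, -0.0428, 0.2697]
orientation: [3.141, 0.075, -0.123]
ft_force: [0.3, -0.6, -3.2]
finger_gap: 0.718
gripper_force: 66.8
```

>>> play_rows([
  [[-4,45,1],[0.0,-0.01,0.0],255],
  [[-4,45,1],[0.0,0.0,0.01],255],
  [[-4,44,1],[0.0,-0.01,0.0],255],
  [[-3,45,1],[0.0,0.0,0.01],255],
  [[-3,44,0],[0.0,-0.01,0.0],255],
  [[0,0,0],[0,0,0],255],
  [[0,0,0],[0,0,0],255],
])

```text
time: 6.85
eef_pos: [0.4799, -0.26, 0.2681]
orientation: [3.141, 0.104, -0.145]
ft_force: [-0.6, 0.0, -3.4]
finger_gap: 0.721
gripper_force: 67.4
```

Run:
```python
from plan import *
p,P,T=cap('scene','s3.png')
p,P,T=cap('top','t3.png')
X,Y,Z=P[...,0],P[...,1],P[...,2]
b=(X>.5)&(X<.72)&(Y>.22)&(Y<.4)
print('carton',top_rect(P,b,.06,.076))
plan([rack(85,-84,48.5,30),rack(85,-84,48.5,3)],255)
```

```text
carton (874, array([579.8, 281.8]), array([161.5, 108.5]), 45.7, np.float64(69.7))
now 6.95 [ 480.8 -258.8  269.1] [ 3.14   0.102 -0.142]
[[[3,1,33],[0.0,0.0,0.0],255],[[3,0,33],[0.0,0.0,0.0],255],[[4,1,33],[0.0,0.0,0.0],255],[[3,0,27],[0.0,0.0,0.0],255]]
```

View pics/s3.png

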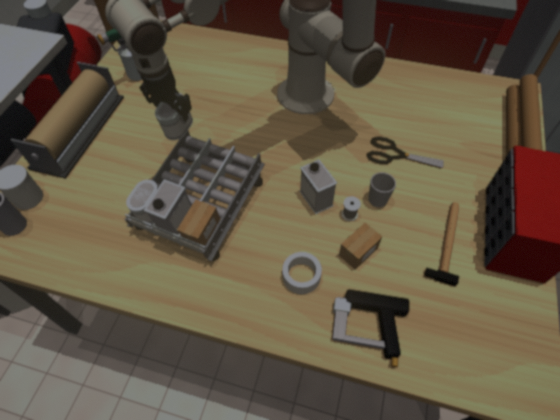

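The gripper holds the tin upright at (175,122), above the tin lane. The carton stands free at (360,244), and nothing else has moved.

>>> play_rows([
  [[3,1,33],[0,0,0],255],
  [[3,0,33],[0,0,0],255],
  [[4,1,33],[0,0,0],255],
  [[2,0,20],[0,0,0],255],
  [[1,0,6],[0,0,0],255],
  [[0,0,0],[0,0,0],255],
  [[0,0,0],[0,0,0],255],
])

```text
time: 7.65
eef_pos: [0.4822, -0.2626, 0.1465]
orientation: [3.137, 0.098, -0.143]
ft_force: [1.2, 0.3, -2.5]
finger_gap: 0.719
gripper_force: 67.4
```

Run:
```python
from plan import *
s=robot.get_state();print(s['ft_force'])
p,P,T=cap('top')
X,Y,Z=P[...,0],P[...,1],P[...,2]
c=(X>.53)&(X<.68)&(Y>.24)&(Y<.38)
print('carton',top_rect(P,c,.06,.074))
plan([rack(85,-84,48.5,0)],255)
```

```text
[ 1.15339464  0.334341   -2.53966996]
carton (824, array([607.8, 310.4]), array([ 66. , 100.6]), 59.0, np.float64(69.6))
now 7.7 [ 482.3 -262.9  146.9] [ 3.137  0.097 -0.143]
[[[-2,-2,7],[0.0,0.0,0.0],255]]
```

>>> play_rows([
  [[-2,-2,3],[0,0,0],255],
  [[0,0,2],[0,0,0],255],
  [[0,0,0],[0,0,0],255],
])

```text
time: 8.0
eef_pos: [0.479, -0.2602, 0.1403]
orientation: [3.138, 0.1, -0.143]
ft_force: [0.0, 0.5, -2.5]
finger_gap: 0.716
gripper_force: 67.4
```

>>> play_rows([
  [[0,0,1],[0,0,0],255],
  [[0,0,0],[0,0,0],255],
  [[0,0,0],[0,0,0],255],
])

```text
time: 8.3
eef_pos: [0.4794, -0.2604, 0.1398]
orientation: [3.138, 0.099, -0.144]
ft_force: [0.0, 0.2, 0.2]
finger_gap: 0.718
gripper_force: 67.7
```

>>> play_rows([
  [[0,0,1],[0,0,0],255],
  [[0,0,0],[0,0,0],255],
  [[0,0,0],[0,0,0],255],
])

```text
time: 8.6
eef_pos: [0.48, -0.2605, 0.1397]
orientation: [3.138, 0.097, -0.143]
ft_force: [0.8, 3.4, 6.2]
finger_gap: 0.719
gripper_force: 68.3
```

Contact is right at the expected height (139.8 mm), so I release.

>>> play_rows([
  [[0,0,0],[0,0,0],0],
  [[0,0,0],[0,0,0],0],
  [[0,0,0],[0,0,0],0],
  [[0,0,0],[0,0,0],0],
  [[0,0,0],[0,0,0],0],
  [[0,0,0],[0,0,0],0],
  [[0,0,0],[0,0,0],0],
  [[0,0,0],[0,0,0],0],
])

```text
time: 9.4
eef_pos: [0.4789, -0.2603, 0.1383]
orientation: [3.138, 0.1, -0.143]
ft_force: [0.8, -0.5, -0.2]
finger_gap: 1.002
gripper_force: 0.0
```

>>> play_rows([
  [[0,0,-20],[0,0,0],0],
  [[0,0,-40],[0,0,0],0],
  [[0,0,-40],[0,0,0],0],
  [[0,0,-40],[0,0,0],0],
  [[0,0,0],[0,0,0],0],
])

```text
time: 9.9
eef_pos: [0.4955, -0.2637, 0.2848]
orientation: [3.132, 0.089, -0.144]
ft_force: [-0.4, -0.4, 0.6]
finger_gap: 1.002
gripper_force: 0.0
```

```bash
cat > chk.py <<'E'
from plan import *
def chk():
    p,P,T=cap('top'); q=P.reshape(-1,3); q=q[np.isfinite(q).all(1)]
    c,s=np.cos(RA),np.sin(RA);d=q[:,:2]*1000-RO;x=d[:,0]*c+d[:,1]*s;y=-d[:,0]*s+d[:,1]*c
    h=q[:,2]*1000-(100-.1*x)
    for n,H,yc in(('tin',84,-84),('can',120,0),('carton',70,84)):
        m=(abs(h-H)<5)&(abs(y-yc)<42)&(x>-30)&(x<360)
        print(n,m.sum(),'x',np.percentile(x[m],[1,99]).round(1),'y',np.percentile(y[m],[1,99]).round(1))
E
python3 - <<'E'
from chk import *
chk()
plan([down(607.8,310.4,250,-.541),down(607.8,310.4,36,-.541)])
E
```

```text
tin 1311 x [169.2 337.9] y [-115.  -52.]
can 805 x [245.3 345. ] y [-32.4  31.9]
carton 823 x [240.2 338.9] y [ 52.7 115.3]
now 9.95 [ 494.4 -262.9  281.4] [ 3.134  0.094 -0.144]
[[[2,-42,2],[0.0,0.01,0.03],0],[[1,-42,2],[0.0,0.01,0.03],0],[[0,-42,2],[0.0,0.01,0.03],0],[[-1,-42,2],[0.0,0.01,0.03],0],[[-3,-42,2],[0.0,0.0,0.03],0],[[-4,-41,2],[0.0,0.01,0.03],0],[[-5,-41,1],[0.0,0.0,0.03],0],[[-6,-41,2],[0.0,0.01,0.03],0]]
[[[-8,-41,1],[0.0,0.0,0.03],0],[[-9,-41,1],[0.0,0.01,0.03],0],[[-10,-40,2],[0.01,0.0,0.02],0],[[-11,-40,2],[0.0,0.01,0.03],0],[[-12,-40,2],[0.01,0.0,0.02],0],[[-13,-40,1],[0.0,0.01,0.03],0],[[0,0,43],[0.0,0.0,0.0],0],[[0,0,43],[0.0,0.0,0.0],0]]
[[[0,0,43],[0.0,0.0,0.0],0],[[-1,-1,43],[0.0,0.0,0.0],0],[[0,0,42],[0.0,0.0,0.0],0]]
```

>>> play_rows([
  [[2,-42,2],[0.0,0.01,0.03],0],
  [[1,-42,2],[0.0,0.01,0.03],0],
  [[0,-42,2],[0.0,0.01,0.03],0],
  [[-1,-42,2],[0.0,0.01,0.03],0],
  [[-3,-42,2],[0.0,0.0,0.03],0],
  [[-4,-41,2],[0.0,0.01,0.03],0],
  [[-5,-41,1],[0.0,0.0,0.03],0],
  [[-6,-41,2],[0.0,0.01,0.03],0],
])

```text
time: 10.75
eef_pos: [0.5572, 0.0674, 0.2579]
orientation: [3.122, 0.039, -0.385]
ft_force: [-0.2, -0.4, 1.0]
finger_gap: 0.998
gripper_force: 0.0
```

>>> play_rows([
  [[-8,-41,1],[0.0,0.0,0.03],0],
  [[-9,-41,1],[0.0,0.01,0.03],0],
  [[-10,-40,2],[0.01,0.0,0.02],0],
  [[-11,-40,2],[0.0,0.01,0.03],0],
  [[-12,-40,2],[0.01,0.0,0.02],0],
  [[-13,-40,1],[0.0,0.01,0.03],0],
  [[0,0,0],[0,0,0],0],
  [[0,0,0],[0,0,0],0],
])

```text
time: 11.55
eef_pos: [0.6055, 0.3116, 0.2465]
orientation: [3.136, 0.007, -0.541]
ft_force: [0.5, -1.0, -0.0]
finger_gap: 0.997
gripper_force: 0.0
```

Run:
```python
from chk import *
chk()
p,P,T=cap('wrist','w4.png')
X,Y,Z=P[...,0],P[...,1],P[...,2]
c=(X>.53)&(X<.68)&(Y>.23)&(Y<.39)
r=top_rect(P,c,.06,.076);print('carton',r)
plan([down(*r[1],60,-.541),down(*r[1],36,-.541)])
```

```text
tin 1511 x [147.8 337.8] y [-114.8  -52. ]
can 807 x [245.2 344.3] y [-32.3  32.2]
carton 809 x [240.  338.6] y [ 52.4 115.5]
carton (8132, array([607.8, 310.7]), array([ 64.1, 101.2]), 59.2, np.float64(69.4))
now 11.65 [606.1 310.2 247.7] [ 3.137  0.006 -0.544]
[[[0,0,38],[0.0,0.0,0.0],0],[[1,-1,37],[0.0,0.0,0.0],0],[[0,0,38],[0.0,0.0,0.0],0],[[1,-1,37],[0.0,0.0,0.0],0],[[0,0,38],[0.0,0.01,0.0],0],[[0,0,24],[0.0,0.0,0.0],0]]
```

The new tin rests right behind the front one. Next I grasp the carton.

>>> play_rows([
  [[0,0,38],[0,0,0],0],
  [[1,-1,37],[0,0,0],0],
  [[0,0,38],[0,0,0],0],
  [[1,0,37],[0,0,0],0],
  [[0,0,38],[0,0.01,0],0],
  [[0,0,22],[0,0,0],0],
  [[0,0,0],[0,0,0],0],
  [[0,0,0],[0,0,0],0],
])

```text
time: 12.45
eef_pos: [0.6082, 0.31, 0.0394]
orientation: [3.139, -0.005, -0.544]
ft_force: [0.1, 0.1, -0.2]
finger_gap: 1.0
gripper_force: 0.0
```

>>> play_rows([
  [[0,0,0],[0,0,0],255],
  [[0,0,0],[0,0,0],255],
  [[0,0,0],[0,0,0],255],
  [[0,0,0],[0,0,0],255],
  [[0,0,0],[0,0,0],255],
  [[0,0,0],[0,0,0],255],
])

```text
time: 13.05
eef_pos: [0.6096, 0.3111, 0.0417]
orientation: [-3.142, -0.008, -0.543]
ft_force: [-1.4, -1.9, 7.3]
finger_gap: 0.74
gripper_force: 69.3
```

>>> play_rows([
  [[0,0,-5],[0,0,0],255],
  [[0,0,-20],[0,0,0],255],
  [[0,0,-45],[0,0,0],255],
  [[0,0,-45],[0,0,0],255],
  [[0,0,-45],[0,0,0],255],
  [[0,0,-45],[0,0,0],255],
  [[0,0,-20],[0,0,0],255],
  [[0,0,0],[0,0,0],255],
])

```text
time: 13.85
eef_pos: [0.6085, 0.3128, 0.2683]
orientation: [-3.138, -0.01, -0.543]
ft_force: [0.0, 0.9, -4.8]
finger_gap: 0.741
gripper_force: 68.8
```

Run:
```python
from plan import *
print(robot.get_state()['ft_force'])
plan([rack(85,84,42,120)],255)
```

```text
[ 0.01036575  0.90806351 -4.7730508 ]
now 13.85 [608.5 312.8 268.3] [-3.138 -0.01  -0.543]
[[[12,40,1],[0.0,-0.01,-0.04],255],[[10,41,1],[0.0,-0.01,-0.04],255],[[9,41,1],[0.0,-0.01,-0.04],255],[[7,41,1],[0.0,-0.01,-0.04],255],[[6,42,1],[0.0,-0.01,-0.04],255],[[4,42,1],[0.0,-0.01,-0.04],255],[[2,42,1],[0.0,-0.01,-0.04],255],[[1,42,2],[-0.01,-0.01,-0.04],255]]
[[[-1,42,2],[0.0,-0.02,-0.04],255],[[-3,42,2],[-0.01,-0.01,-0.04],255]]
```

>>> play_rows([
  [[12,40,1],[0.0,-0.01,-0.04],255],
  [[10,41,1],[0.0,-0.01,-0.04],255],
  [[9,41,1],[0.0,-0.01,-0.04],255],
  [[7,41,1],[0.0,-0.01,-0.04],255],
  [[6,42,1],[0.0,-0.01,-0.04],255],
  [[4,42,1],[0.0,-0.01,-0.04],255],
  [[2,42,1],[0.0,-0.01,-0.04],255],
  [[1,42,2],[-0.01,-0.01,-0.04],255],
])

```text
time: 14.65
eef_pos: [0.5214, -0.0148, 0.2508]
orientation: [3.14, 0.08, -0.221]
ft_force: [1.0, 0.1, -4.7]
finger_gap: 0.739
gripper_force: 69.6
```

>>> play_rows([
  [[-1,42,2],[0.0,-0.02,-0.04],255],
  [[-3,42,2],[-0.01,-0.01,-0.04],255],
  [[0,0,0],[0,0,0],255],
  [[0,0,0],[0,0,0],255],
  [[0,0,0],[0,0,0],255],
])

```text
time: 15.15
eef_pos: [0.5018, -0.0939, 0.2486]
orientation: [3.139, 0.107, -0.142]
ft_force: [0.0, 0.6, -5.1]
finger_gap: 0.742
gripper_force: 70.1
```

Run:
```python
from plan import *
plan([rack(85,84,42,30),rack(85,84,42,5)],255)
```

```text
now 15.15 [501.8 -93.9 248.6] [ 3.139  0.107 -0.142]
[[[6,0,42],[0.0,0.0,0.0],255],[[5,0,43],[0.0,0.01,0.0],255],[[3,0,24],[0.0,0.0,0.0],255]]
```

>>> play_rows([
  [[6,0,42],[0,0,0],255],
  [[5,0,43],[0,0.01,0],255],
  [[2,0,20],[0,0,0],255],
  [[0,0,0],[0,0,0],255],
  [[0,0,0],[0,0,0],255],
])

```text
time: 15.65
eef_pos: [0.5049, -0.0949, 0.1448]
orientation: [3.138, 0.095, -0.141]
ft_force: [0.6, -0.5, -4.4]
finger_gap: 0.74
gripper_force: 69.9
```

Run:
```python
from plan import *
print(robot.get_state()['ft_force']);plan([rack(85,84,42,0)],255)
```

```text
[ 0.59134696 -0.49594712 -4.43027874]
now 15.65 [504.9 -94.9 144.8] [ 3.138  0.095 -0.141]
[[[0,-1,12],[0.0,-0.01,0.0],255]]
```

>>> play_rows([
  [[0,-1,6],[0,-0.005,0],255],
  [[0,0,2],[0,0,0],255],
  [[0,0,0],[0,0,0],255],
  [[0,0,0],[0,0,0],255],
])

```text
time: 16.05
eef_pos: [0.5042, -0.0948, 0.1369]
orientation: [3.137, 0.099, -0.142]
ft_force: [0.3, -0.5, -5.3]
finger_gap: 0.736
gripper_force: 70.1
```

>>> play_rows([
  [[0,0,2],[0,0,0],255],
  [[0,0,0],[0,0,0],255],
  [[0,0,0],[0,0,0],255],
])

```text
time: 16.35
eef_pos: [0.5036, -0.0947, 0.1344]
orientation: [3.138, 0.1, -0.142]
ft_force: [0.1, -0.1, -4.5]
finger_gap: 0.741
gripper_force: 70.1
```

>>> play_rows([
  [[0,0,1],[0,0,0],255],
  [[0,0,0],[0,0,0],255],
  [[0,0,0],[0,0,0],255],
])

```text
time: 16.65
eef_pos: [0.5036, -0.0946, 0.1334]
orientation: [3.138, 0.1, -0.142]
ft_force: [-0.1, -0.5, -4.6]
finger_gap: 0.739
gripper_force: 70.1
```

>>> play_rows([
  [[0,0,1],[0,0,0],255],
  [[0,0,0],[0,0,0],255],
  [[0,0,0],[0,0,0],255],
])

```text
time: 16.95
eef_pos: [0.5041, -0.0947, 0.133]
orientation: [3.138, 0.098, -0.142]
ft_force: [0.7, 0.8, -0.8]
finger_gap: 0.743
gripper_force: 70.6
```

Contact again, so I release.

>>> play_rows([
  [[0,0,0],[0,0,0],0],
  [[0,0,0],[0,0,0],0],
  [[0,0,0],[0,0,0],0],
  [[0,0,0],[0,0,0],0],
  [[0,0,0],[0,0,0],0],
  [[0,0,0],[0,0,0],0],
  [[0,0,0],[0,0,0],0],
  [[0,0,0],[0,0,0],0],
])

```text
time: 17.75
eef_pos: [0.5035, -0.0946, 0.1324]
orientation: [3.138, 0.1, -0.142]
ft_force: [-0.1, -0.9, 0.2]
finger_gap: 0.999
gripper_force: 0.0
```

>>> play_rows([
  [[0,0,-20],[0,0,0],0],
  [[0,0,-40],[0,0,0],0],
  [[0,0,-40],[0,0,0],0],
  [[0,0,-40],[0,0,0],0],
  [[0,0,0],[0,0,0],0],
])

```text
time: 18.25
eef_pos: [0.5206, -0.0973, 0.2785]
orientation: [3.134, 0.088, -0.142]
ft_force: [0.1, 0.3, 0.1]
finger_gap: 1.003
gripper_force: 0.0
```

Run:
```python
from chk import *
chk()
plan([down(457.8,150.6,260,.777)])
```

```text
tin 414 x [144.  340.3] y [-114.2  -62.5]
can 128 x [318.5 345.5] y [-32.4  31.7]
carton 331 x [182.9 339.2] y [ 85.4 116. ]
now 18.3 [519.2 -96.7 275.2] [ 3.136  0.093 -0.142]
[[[-13,-34,3],[-0.01,0.01,-0.13],0],[[-9,-35,3],[0.0,0.01,-0.13],0],[[-4,-36,3],[-0.01,0.01,-0.13],0],[[0,-36,2],[-0.01,0.02,-0.13],0],[[5,-36,2],[0.0,0.01,-0.13],0],[[10,-36,2],[-0.01,0.02,-0.13],0],[[14,-34,2],[0.0,0.01,-0.14],0]]
```

>>> play_rows([
  [[-13,-34,3],[-0.01,0.01,-0.13],0],
  [[-9,-35,3],[0.0,0.01,-0.13],0],
  [[-4,-36,3],[-0.01,0.01,-0.13],0],
  [[0,-36,2],[-0.01,0.02,-0.13],0],
  [[5,-36,2],[0.0,0.01,-0.13],0],
  [[10,-36,2],[-0.01,0.02,-0.13],0],
  [[14,-34,2],[0.0,0.01,-0.14],0],
  [[0,0,0],[0,0,0],0],
])

```text
time: 19.1
eef_pos: [0.4537, 0.155, 0.2558]
orientation: [-3.131, 0.006, 0.786]
ft_force: [-0.3, -0.0, -0.3]
finger_gap: 1.001
gripper_force: 0.0
```

>>> play_rows([
  [[0,0,0],[0,0,0],0],
  [[0,0,0],[0,0,0],0],
])

```text
time: 19.3
eef_pos: [0.4561, 0.1512, 0.257]
orientation: [-3.134, 0.005, 0.777]
ft_force: [-0.5, 0.1, -0.2]
finger_gap: 0.998
gripper_force: 0.0
```

Run:
```python
from chk import *
chk()
p,P,T=cap('wrist','w5.png')
X,Y,Z=P[...,0],P[...,1],P[...,2]
c=(X>.37)&(X<.55)&(Y>.06)&(Y<.24)
r=top_rect(P,c,.112,.127);print('can',r)
plan([down(*r[1],120,.777),down(*r[1],85,.777)])
```

```text
tin 1511 x [147.2 337.2] y [-114.9  -52.1]
can 806 x [244.8 344.8] y [-32.5  31.9]
carton 1667 x [141.6 337.7] y [ 52.9 115.6]
can (9671, array([456.9, 150.6]), array([101.3,  66.1]), 44.5, np.float64(119.1))
now 19.4 [456.4 150.9 257.3] [-3.135  0.005  0.777]
[[[0,0,34],[0.0,0.0,0.0],0],[[0,1,34],[0.0,0.0,0.0],0],[[0,0,35],[0.0,0.0,0.0],0],[[1,1,34],[-0.01,0.0,0.0],0],[[0,-1,35],[0.0,0.0,0.0],0]]
```

View pics/w5.png

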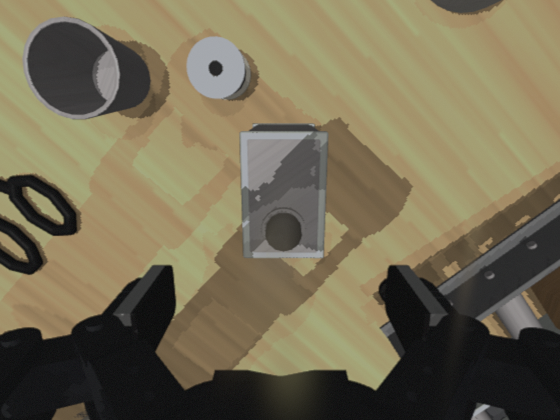

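The can sits centred between the fingers (can at (283,195), cap at (284,230)), with the spool at (216,68) and the cup at (75,70) clear. The carton is touching its twin in the rack.

>>> play_rows([
  [[0,0,34],[0,0,0],0],
  [[0,1,34],[0,0,0],0],
  [[0,0,34],[0,0,0],0],
  [[1,0,34],[-0.01,0,0],0],
  [[0,0,33],[0,0,0],0],
  [[0,0,0],[0,0,0],0],
  [[0,0,0],[0,0,0],0],
])

```text
time: 20.1
eef_pos: [0.4567, 0.1514, 0.0891]
orientation: [3.139, 0.005, 0.778]
ft_force: [0.5, -1.0, 0.0]
finger_gap: 1.0
gripper_force: 0.0
```

>>> play_rows([
  [[0,0,0],[0,0,0],255],
  [[0,0,0],[0,0,0],255],
  [[0,0,0],[0,0,0],255],
  [[0,0,0],[0,0,0],255],
  [[0,0,0],[0,0,0],255],
  [[0,0,0],[0,0,0],255],
])

```text
time: 20.7
eef_pos: [0.4587, 0.152, 0.0912]
orientation: [3.135, 0.001, 0.779]
ft_force: [1.9, -1.3, 7.2]
finger_gap: 0.742
gripper_force: 67.1
```

>>> play_rows([
  [[0,0,-5],[0,0,0],255],
  [[0,0,-20],[0,0,0],255],
  [[0,0,-40],[0,0,0],255],
  [[0,0,-45],[0,0,0],255],
  [[0,0,-45],[0,0,0],255],
  [[0,0,-45],[0,0,0],255],
  [[0,0,0],[0,0,0],255],
  [[0,0,0],[0,0,0],255],
])

```text
time: 21.5
eef_pos: [0.4564, 0.1531, 0.2889]
orientation: [3.138, 0.004, 0.779]
ft_force: [-0.1, -0.3, -6.4]
finger_gap: 0.743
gripper_force: 68.3
```

Run:
```python
from plan import *
print(robot.get_state()['ft_force'])
plan([rack(85,0,91,105)],255)
```

```text
[-0.10311639 -0.28009098 -6.38098109]
now 21.5 [456.4 153.1 288.9] [3.138 0.004 0.779]
[[[-26,33,0],[0.01,-0.01,0.12],255],[[-21,36,0],[0.01,-0.01,0.11],255],[[-17,38,0],[0.01,-0.01,0.12],255],[[-13,40,0],[0.0,-0.01,0.11],255],[[-8,41,0],[0.0,-0.01,0.12],255],[[-3,41,0],[0.01,-0.01,0.11],255],[[1,42,0],[0.0,-0.01,0.12],255],[[6,41,0],[0.01,-0.02,0.11],255]]
```

>>> play_rows([
  [[-26,33,0],[0.01,-0.01,0.12],255],
  [[-21,36,0],[0.01,-0.01,0.11],255],
  [[-17,38,0],[0.01,-0.01,0.12],255],
  [[-13,40,0],[0.0,-0.01,0.11],255],
  [[-8,41,0],[0.0,-0.01,0.12],255],
  [[-3,41,0],[0.01,-0.01,0.11],255],
  [[1,42,0],[0.0,-0.01,0.12],255],
  [[6,41,0],[0.01,-0.02,0.11],255],
])

```text
time: 22.3
eef_pos: [0.4951, -0.1789, 0.2838]
orientation: [-3.138, 0.109, -0.146]
ft_force: [1.4, 0.3, -3.5]
finger_gap: 0.74
gripper_force: 68.9
```

>>> play_rows([
  [[0,0,0],[0,0,0],255],
  [[0,0,0],[0,0,0],255],
  [[0,0,0],[0,0,0],255],
])

```text
time: 22.6
eef_pos: [0.4958, -0.1769, 0.2852]
orientation: [-3.138, 0.106, -0.14]
ft_force: [0.0, 0.4, -4.9]
finger_gap: 0.738
gripper_force: 69.7
```

Run:
```python
from plan import *
plan([rack(85,0,91,30),rack(85,0,91,8)],255)
```

```text
now 22.6 [ 495.8 -176.9  285.2] [-3.138  0.106 -0.14 ]
[[[4,1,36],[0.0,0.0,0.0],255],[[5,0,37],[0.0,0.01,0.0],255],[[2,0,22],[0.0,0.0,0.0],255]]
```

>>> play_rows([
  [[4,1,36],[0,0,0],255],
  [[5,0,37],[0,0.01,0],255],
  [[2,0,18],[0,0,0],255],
  [[0,0,0],[0,0,0],255],
  [[0,0,0],[0,0,0],255],
  [[0,0,0],[0,0,0],255],
])

```text
time: 23.2
eef_pos: [0.4993, -0.1794, 0.1975]
orientation: [-3.141, 0.09, -0.141]
ft_force: [0.6, -0.3, -4.4]
finger_gap: 0.745
gripper_force: 69.7
```

Run:
```python
from plan import *
print(robot.get_state()['ft_force']);plan([rack(85,0,91,0)],255)
cap('scene','s6.png')
```

```text
[ 0.63775331 -0.25928029 -4.43716823]
now 23.2 [ 499.3 -179.4  197.5] [-3.141  0.09  -0.141]
[[[-1,-1,16],[0.0,-0.01,0.0],255]]
```

View pics/s6.png

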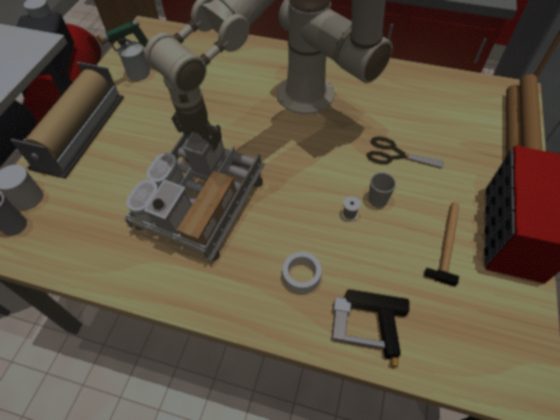

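The can hangs upright over the middle lane at (203,152). The tins and cartons rest in pairs behind each other.

>>> play_rows([
  [[-1,-1,8],[0,-0.01,0],255],
  [[0,0,3],[0,0,0],255],
  [[0,0,0],[0,0,0],255],
  [[0,0,0],[0,0,0],255],
])

```text
time: 23.65
eef_pos: [0.4963, -0.178, 0.1845]
orientation: [-3.14, 0.103, -0.142]
ft_force: [0.4, 0.8, -4.7]
finger_gap: 0.744
gripper_force: 69.9
```

>>> play_rows([
  [[0,0,2],[0,0,0],255],
  [[0,0,0],[0,0,0],255],
  [[0,0,0],[0,0,0],255],
])

```text
time: 23.95
eef_pos: [0.4962, -0.178, 0.1827]
orientation: [-3.14, 0.103, -0.142]
ft_force: [-0.0, -0.2, -4.1]
finger_gap: 0.741
gripper_force: 69.9
```

>>> play_rows([
  [[0,0,1],[0,0,0],255],
  [[0,0,0],[0,0,0],255],
  [[0,0,0],[0,0,0],255],
])

```text
time: 24.25
eef_pos: [0.4964, -0.1781, 0.1821]
orientation: [-3.14, 0.102, -0.142]
ft_force: [-0.9, -0.2, -1.9]
finger_gap: 0.741
gripper_force: 70.1
```

>>> play_rows([
  [[0,0,1],[0,0,0],255],
  [[0,0,0],[0,0,0],255],
  [[0,0,0],[0,0,0],255],
])

```text
time: 24.55
eef_pos: [0.4969, -0.1782, 0.182]
orientation: [-3.141, 0.1, -0.142]
ft_force: [1.3, 1.7, 5.3]
finger_gap: 0.742
gripper_force: 70.9
```

>>> play_rows([
  [[0,0,0],[0,0,0],0],
  [[0,0,0],[0,0,0],0],
  [[0,0,0],[0,0,0],0],
  [[0,0,0],[0,0,0],0],
  [[0,0,0],[0,0,0],0],
  [[0,0,0],[0,0,0],0],
  [[0,0,0],[0,0,0],0],
  [[0,0,0],[0,0,0],0],
])

```text
time: 25.35
eef_pos: [0.496, -0.178, 0.1807]
orientation: [-3.14, 0.103, -0.142]
ft_force: [0.9, 0.3, 0.0]
finger_gap: 0.997
gripper_force: 0.0
```

>>> play_rows([
  [[0,0,-20],[0,0,0],0],
  [[0,0,-40],[0,0,0],0],
  [[0,0,-40],[0,0,0],0],
  [[-10,-40,0],[0,0,0],0],
  [[-10,-40,0],[0,0,0],0],
  [[-10,-40,0],[0,0,0],0],
  [[-10,-40,0],[0,0,0],0],
  [[0,-40,0],[0,0,0],0],
])

```text
time: 26.15
eef_pos: [0.4943, 0.0257, 0.285]
orientation: [-3.14, 0.102, -0.142]
ft_force: [0.5, -0.1, -0.3]
finger_gap: 0.996
gripper_force: 0.0
```

Run:
```python
from chk import *
chk(); cap('scene','s7.png'); cap('top','t7.png')
```

```text
tin 1513 x [147.1 336.8] y [-114.8  -52.2]
can 1645 x [146.4 343.7] y [-32.   32.5]
carton 832 x [142.3 339. ] y [ 52.2 115.2]
```

View pics/t7.png

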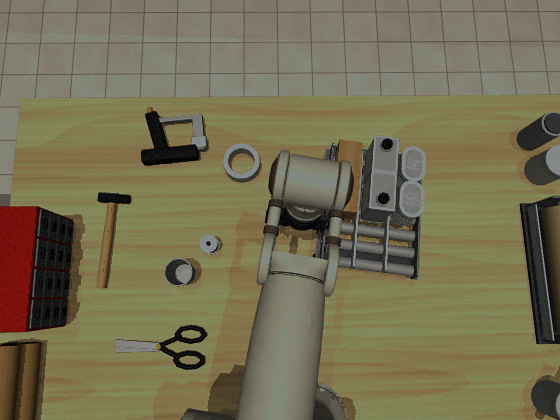

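The cans (383,170), the tins (411,180) and the cartons (350,165) are each paired, touching and straight. The cup, spool and tape have not moved.

```bash
python3 -c "
from station import job_done
print(job_done())"
```

```text
the job is handed in; nothing more can be done
None
```

The can, carton and tin are each in the lane of their own kind, upright and touching the one in front, and I handed the job in at about 26 s of the 72 s allowed; no verdict came back.

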